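Snap the lunch box lid shut all the way round

ROBOT

A 6-joint arm with a two-finger parallel gripper is mounted at the origin on the work surface; the furniture and walls round the work are solid. World frame = base frame: x ahead of the robot, y to its left, z up, the work surface at z = 0. Lengths are in m, angles in rad, forces in N, time in s.
With the tool pointing down it reaches from about 0.3 to 0.875 m from the base axis. Payload 6.4 kg.
Tool frame: the origin (TCP) lies between the finger pads; the fingertips stand tip_extent ahead of it and the grasp point (between the pads) lies 5 mm behind it (tip_extent is the distance from the TCP to the fingertips, in m); z points along the fingers, y is the direction in which the jaws open and shut (so a half turn about z gives the same grasp; the last joint's range is limited). The gripper opens to 85 mm and grips with 20 to 120 N. Pads are 22 mm wide; open, the fingers measure 114 mm over their backs; the gripper's body (76 mm by 85 mm) begins 54 mm behind the grasp point. The pads swing forward as they close: fully open they stand 13 mm farther back than shut.
Start: joints at [0.986, 0.181, 1.607, -0, 1.354, -0.206], TCP at [0.213, 0.534, 0.245] pointing down, gripper open.
Joint ranges: [-2.99, 2.99], [-0.89, 2.07], [0.3, 2.58], [-1.14, 4.28], [0, 2.63], [-3.12, 3.12]. Speed limits (rad/s): [2.57, 2.57, 3.01, 3.14, 3.14, 3.14].

INTERFACE

Orientations are given as a unit quaternion [w, x, y, z].
In Python, from bench import * gives the robot as it stands.
- The arm moves only by the shell command python3 -m jog 'ROWS'. ROWS is JSON, a list of rows, each a list of 3 entries, a list of its own where there are three numbers: the shift along the tool's x, y, z in mm, then the turn, a rotation vector about the tool's x, y, z in rad, then the opening, from 0 (shut) to 1 (fully open). A call has 1 to 20 rows; each row is the pose to reach, as a shift and turn from the pose measured when the call began, along the tool's axes at that moment; what a row does not reach only later rows make up. A row lasts 1/12 s, in which the tool goes at most 41.7 mm and 7.16 degrees, less where a joint would pass 70% of its speed; a pose out of reach is approached as far as the arm can. A call with a gripper value outside its range is refused whole. The fingers move at their own pace and stop on an object; the grip force is fixed at half the most. Time passes only in rows, so rows that repeat a pose let the fingers close. It gives the time, the measured TCP pose, the force and the opening at its end, in the units of the state.
- get_obs(): the state, without advancing time (a new reading comes with each control period).
- camera(name): name is "scene" or "top" or "wrist"; returns (picture, depth): 480x640x3 uint8, red, green, blue; 480x640 float32, m along the optical axis (not along the pixel's ray), 0 where there is no reading.
- get_calibration(name): a dict with "fx", "fy", "cx", "cy" (pixels), "world_from_camera" (4x4, takes a point from camera to world coordinates). Camera axes: x right, y down, z forward; pixel columns grow to the right and rows downward; lengths in m; the calibration is good to about 2 mm. A picture is of the moment at which its call begins: read the wrist's pose just before it. get_calibration takes no time and is no camera call; for the wrist camera it gives the pose at the moment of the call.
- hand_in(): hands the job in, once; it reports no verdict.
The state is a dict: "time_s": time; "q": joint angles; "dq": joint speeds; "joint_efforts": joint torques, N m; "eef_pos": TCP position; "eef_rot": TCP orientation; "wrist_force": force on the tool from outside, world axes, zero at the start; "torque": the same for the moment, N m; "opening": opening from 0.0 (shut) to 1.0 (fully open).
Only numpy, scipy, OpenCV 4.12 (cv2) and the standard library are available. Lean on these libraries where they do the work, as an engineer would, in place of code of your own. Each camera call takes 0.05 s, during which the arm holds its last target.

TASK

The lid of the clear sandwich box is on, but the four teal sections of its rim still stand up. With the fingertips press the sections down one at a time, round the rim, until each has clicked down flush with the lid's corners. Only press: do not lift, tip or shove the box, do not crush it with a heavy push, and leave the garlic, the spice jar and the lemon where they are.

Things in the scene. Friction and masses are not known exactly. Their poses are not given: they have to be found in the camera images.
- box: Clear food box with a sandwich inside and a clear lid with teal rim, 130 x 160 mm (x, y) over the lid; loose, very roughly 1 kg. Origin: centre of its underside, on the worktop; z up, x and y along its sides. The lid's 20 x 20 mm corner pieces are fixed, tops at z = 72 mm. Between them are four separate rim sections: tops at 78 mm raised, 72 mm shut.
- pane (a point): Centre of the top of the clear fixed pane inside the rim, 65 mm above the box's underside. A 4 mm wide bead round the pane rises to 69 mm; it begins 11 mm inward of the middle line of the rim sections. Not to be pressed. On the box's side under the middle of each rim section sits a 40 mm wide teal catch, which gives way by 1 mm as the section goes down.
- front_top (a point): Middle of the top face of the front rim section (facing the robot (box -x)), 116 mm long by 20 mm wide, moves down with it. z up; its own x axis points inward to the middle of the box, its y axis runs along the section.
- rim_front (a joint): Travel of the front rim section in m: 0 raised, 0.006 shut; slides straight down in the lid. It snaps: it needs about 9 N to start, falling to nil at half travel; then it jumps down and stays. Released before half travel it springs up again.
- right_top (a point): Middle of the top face of the right rim section (box -y), 86 mm long by 20 mm wide, moves down with it. z up; its own x axis points inward to the middle of the box, its y axis runs along the section.
- rim_right (a joint): Travel of the right rim section in m: 0 raised, 0.006 shut; slides straight down in the lid. It snaps: it needs about 9 N to start, falling to nil at half travel; then it jumps down and stays. Released before half travel it springs up again.
- back_top (a point): Middle of the top face of the back rim section (far, box +x), 116 mm long by 20 mm wide, moves down with it. z up; its own x axis points inward to the middle of the box, its y axis runs along the section.
- rim_back (a joint): Travel of the back rim section in m: 0 raised, 0.006 shut; slides straight down in the lid. It snaps: it needs about 9 N to start, falling to nil at half travel; then it jumps down and stays. Released before half travel it springs up again.
- left_top (a point): Middle of the top face of the left rim section (box +y), 86 mm long by 20 mm wide, moves down with it. z up; its own x axis points inward to the middle of the box, its y axis runs along the section.
- rim_left (a joint): Travel of the left rim section in m: 0 raised, 0.006 shut; slides straight down in the lid. It snaps: it needs about 9 N to start, falling to nil at half travel; then it jumps down and stays. Released before half travel it springs up again.
- garlic: Loose garlic bulb, 60 mm wide, 59 mm tall, bystander to the right of the box, nearer the robot than the lemon. Origin: centre of its underside.
- spice: Loose upright spice jar with a dark cap, 44 mm across, 105 mm tall, bystander to the left of the box. Origin: centre of its underside.
- lemon: Loose yellow lemon, 71 x 53 x 51 mm, bystander to the right of the box. Origin: centre of its underside.

How it is judged:
By the outcome, as a careful person would: the job done as asked, in the order asked, and still so for the second after the job is handed in, with the robot touching nothing.
It also fails if it takes over 54 s, if anything falls off the work surface, if the arm or the gripper's body presses on something with over 40 N, if the wrist force passes 120 N, or if a joint passes its speed limit or range.

## Working session

There is one attempt and no reset: what is moved stays moved. The work goes in short steps, Python scripts to look and compute and a shell command to move; the robot and the scene stay as the last step left them, time stands still between calls to the robot, and variables do not carry over. Pictures are saved under pics/ and viewed, and the job is handed in when it is done.

```bash
ls; mkdir -p pics; python3 - <<'E'
from bench import *
import cv2
o=get_obs()
for k,v in o.items(): print(k,v)
for n in ("scene","top"):
    p,d=camera(n); cv2.imwrite(f"pics/{n}0.png",p[:,:,::-1])
    import numpy as np; np.save(f"pics/{n}0.npy",d)
    print(n,get_calibration(n))
try: print(tip_extent)
except Exception as e: print(e)
import bench; print([x for x in dir(bench) if x[0]!='_'])
E
```

```text
pics
time_s 0.0
q [ 9.85659468e-01  1.81552584e-01  1.60797805e+00 -3.02632624e-05
  1.35377769e+00 -2.06288736e-01]
dq [-1.40880299e-04  1.61017283e-03 -6.77523057e-04 -1.16607799e-03
  5.08022532e-05 -1.10433719e-03]
joint_efforts [ 2.90143644e-04 -4.44852519e+01 -3.51347136e+01 -2.48004526e-04
  8.89690215e-03  1.51720322e-06]
eef_pos [0.21236263 0.53379872 0.2443921 ]
eef_rot [-3.17034571e-04  1.88290008e-01  9.82113098e-01 -7.97239405e-04]
wrist_force [-0.7146829   0.48807847 -1.1851079 ]
torque [ 0.01568903  0.04420524 -0.00260759]
opening 0.9999377888856691
scene {'fx': 597.5942747814613, 'fy': 597.5942747814613, 'cx': 320.4741057945024, 'cy': 247.7640493950418, 'world_from_camera': array([[-0.48520377, -0.70902181,  0.51172783, -0.04519673],
       [-0.87422569,  0.38163405, -0.30014146, -0.00541475],
       [ 0.01751408, -0.59299538, -0.80501536,  0.74316243],
       [ 0.        ,  0.        ,  0.        ,  1.        ]])}
top {'fx': 454.3998992285944, 'fy': 454.3998992285944, 'cx': 313.68511342065256, 'cy': 242.36606420118258, 'world_from_camera': array([[-0.0197961 , -0.99386119,  0.10884872,  0.30759967],
       [-0.99946687,  0.02249895,  0.02365934, -0.29042259],
       [-0.02596308, -0.10832233, -0.99377673,  0.94037722],
       [ 0.        ,  0.        ,  0.        ,  1.        ]])}
0.014
['MotionError', 'camera', 'get_calibration', 'get_obs', 'hand_in', 'tip_extent']
```

View pics/top0.png

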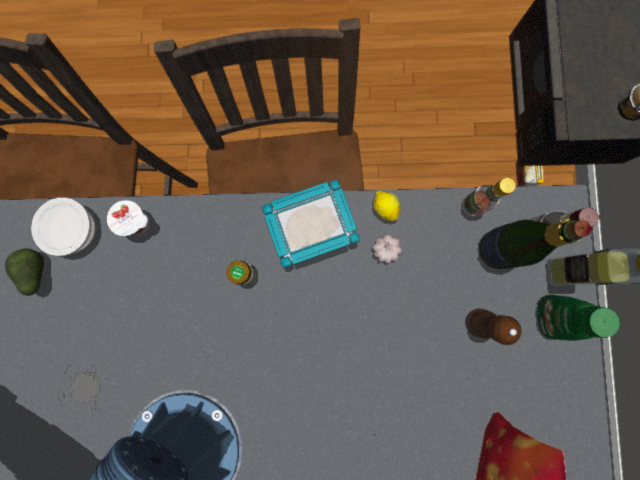

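View pics/scene0.png

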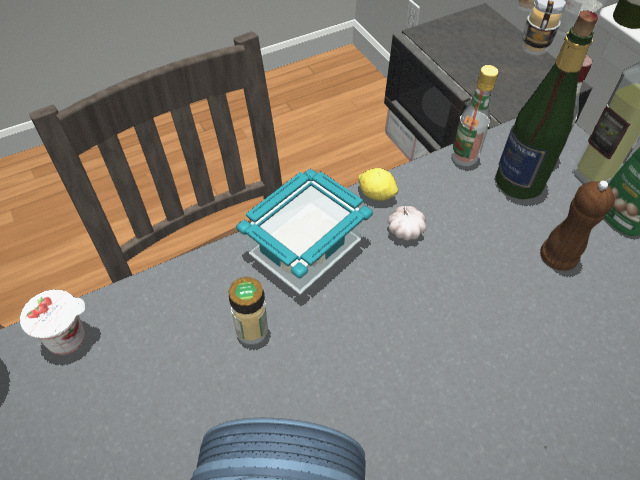

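The top view shows the box at about (311,225), turned about 15°. The lemon is at (386,206), the garlic at (386,249) and the spice jar at (239,271). I'll enlarge the crop and fit the rim from the depth.

```bash
cat > h.py <<'E'
import numpy as np,cv2
from bench import *
def cloud(p,d,c):
    v,u=np.mgrid[:480,:640]
    X=np.stack([(u-c['cx'])/c['fx']*d,(v-c['cy'])/c['fy']*d,d,np.ones_like(d)],-1)
    return X@np.array(c['world_from_camera']).T
def teal(p):
    h=cv2.cvtColor(p,cv2.COLOR_RGB2HSV)
    return (h[...,0]>82)&(h[...,0]<100)&(h[...,1]>130)&(h[...,2]>60)
def pix(c,P):
    T=np.linalg.inv(c['world_from_camera']);q=T[:3,:3]@np.array(P)+T[:3,3]
    return c['fx']*q[0]/q[2]+c['cx'],c['fy']*q[1]/q[2]+c['cy']
E
python3 - <<'E'
from h import *
for n in ("scene","top"):
    p=cv2.imread(f"pics/{n}0.png")[:,:,::-1].copy();d=np.load(f"pics/{n}0.npy");c=get_calibration(n)
    W=cloud(p,d,c);m=teal(p)&(d>0)
    m[:150]=0;m[280:]=0;m[:,:220]=0;m[:,380:]=0
    P=W[m]
    print(n,m.sum(),np.percentile(P[:,2],[1,10,50,90,99]))
    T=P[(P[:,2]>.066)]
    print(cv2.minAreaRect(T[:,:2].astype(np.float32)*1000), len(T))
    T=P[(P[:,2]>.0765)&(P[:,2]<.09)]
    print(cv2.minAreaRect(T[:,:2].astype(np.float32)*1000), len(T))
    x0,y0=(225,150) if n=='scene' else (225,165)
    cv2.imwrite(f"pics/{n}crop.png",cv2.resize(p[y0:y0+150,x0:x0+190,::-1],None,fx=4,fy=4,interpolation=cv2.INTER_CUBIC))
    if n=="top":
        for nm,(u,v) in dict(lemon=(386,206),garlic=(386,249),spice=(239,271)).items(): print(nm,W[v,u,:3])
E
```

```text
scene 4030 [0.04715939 0.06786651 0.07679681 0.07873183 0.08014979]
((440.7745361328125, -261.8578796386719), (131.86378479003906, 160.1196746826172), 18.550945281982422) 3745
((440.09100341796875, -262.159912109375), (130.1268768310547, 160.29379272460938), 18.26080322265625) 2255
top 2508 [0.06700494 0.07040135 0.07741116 0.079715   0.0813805 ]
((441.169189453125, -263.60626220703125), (129.85858154296875, 159.20480346679688), 18.488346099853516) 2502
((440.9186096191406, -263.7406311035156), (129.22872924804688, 159.19317626953125), 18.574018478393555) 1640
lemon [ 0.47438401 -0.41395469  0.04968703]
garlic [ 0.38883963 -0.41075748  0.049931  ]
spice [ 0.34915669 -0.13137479  0.1034853 ]
```

View pics/topcrop.png

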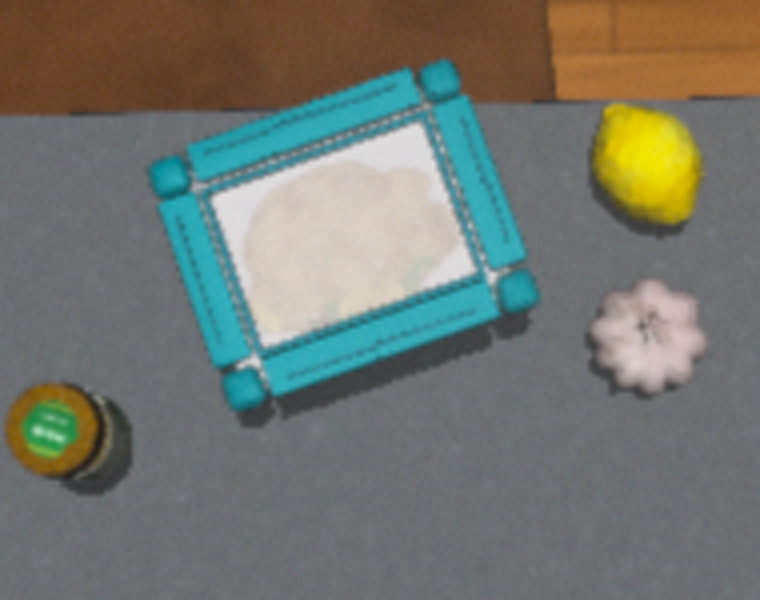

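View pics/scenecrop.png

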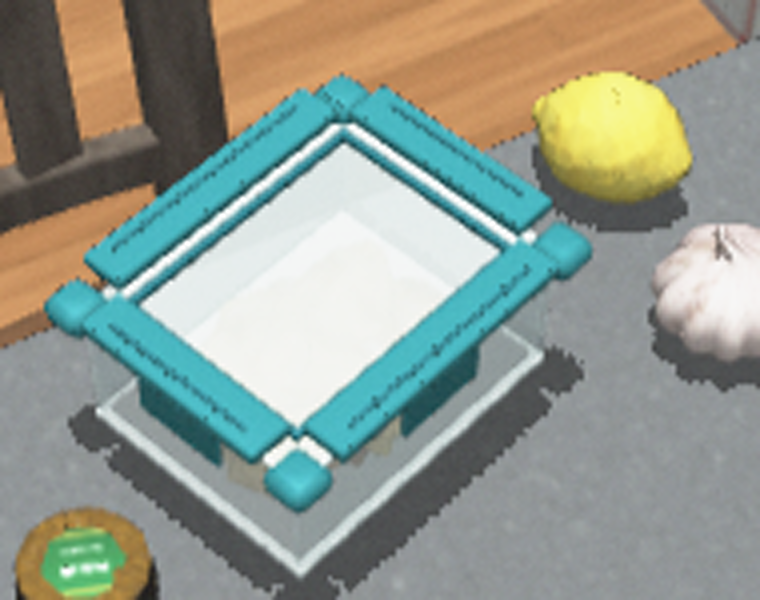

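```bash
cat >> h.py <<'E'
from scipy.spatial.transform import Rotation as R
C=np.array([.441,-.2628]);YAW=np.radians(18.5)
def sec(name,out=.002):
    d,t={'front':(-1,0),'back':(1,0),'left':(0,1),'right':(0,-1)}[name],0
    d=np.array(d); L=(.055 if d[0] else .070)+out
    c,s=np.cos(YAW),np.sin(YAW)
    return C+np.array([[c,-s],[s,c]])@(d*L)
def goto(xy,ztip,yang):
    """yang: world angle of tool y, deg"""
    o=get_obs();q=np.array(o['eef_rot']);r=R.from_quat(q,scalar_first=True)
    a=np.radians(yang);y=np.array([np.cos(a),np.sin(a),0]);z=np.array([0,0,-1.]);x=np.cross(y,z)
    Rt=R.from_matrix(np.stack([x,y,z],1))
    sh=r.inv().apply(np.array([*xy,ztip+tip_extent])-o['eef_pos'])*1000
    print('shift',sh.round(1),'turn',(r.inv()*Rt).as_rotvec().round(4),'pos',np.round(o['eef_pos'],4),'F',np.round(o['wrist_force'],2),'t',o['time_s'],'q',np.round(o['q'],2),'open',o['opening'])
E
python3 -c "
from h import *
for n in ('left','front','right','back'): print(n,sec(n))
goto(sec('left'),.15,18.5)"
```

```text
left [ 0.41815406 -0.1945207 ]
front [ 0.38694555 -0.28088637]
right [ 0.46384594 -0.3310793 ]
back [ 0.49505445 -0.24471363]
shift [-460.6 -600.5   81.3] turn [-1.600e-03  4.000e-04  8.691e-01] pos [0.2124 0.5338 0.2445] F [-0.55 -0.06 -0.12] t 0.1 q [ 0.99  0.18  1.61 -0.    1.35 -0.21] open 0.9987529462930272
```

```bash
python3 -m jog '[[[-460,-600,40],[0,0,0.869],0],[[-460,-600,40],[0,0,0.869],0],[[-460,-600,40],[0,0,0.869],0],[[-460,-600,40],[0,0,0.869],0],[[-460,-600,40],[0,0,0.869],0],[[-460,-600,40],[0,0,0.869],0],[[-460,-600,40],[0,0,0.869],0],[[-460,-600,40],[0,0,0.869],0],[[-460,-600,40],[0,0,0.869],0],[[-460,-600,40],[0,0,0.869],0],[[-460,-600,40],[0,0,0.869],0],[[-460,-600,40],[0,0,0.869],0],[[-460,-600,40],[0,0,0.869],0],[[-460,-600,40],[0,0,0.869],0],[[-460,-600,40],[0,0,0.869],0],[[-460,-600,40],[0,0,0.869],0],[[-460,-600,40],[0,0,0.869],0],[[-460,-600,40],[0,0,0.869],0],[[-460,-600,40],[0,0,0.869],0],[[-460,-600,40],[0,0,0.869],0]]'
python3 -c "
from h import *
goto(sec('left'),.15,18.5)"
```

```text
time_s: 1.77
eef_pos: [0.4177, -0.196, 0.2046]
eef_rot: [-0.001, 0.586, 0.81, -0.001]
wrist_force: [0.3, 0.0, -0.9]
opening: -0.001
shift [ 1.3  1.  40.6] turn [-0.002   0.     -0.0037] pos [ 0.4177 -0.196   0.2046] F [ 0.34  0.04 -0.9 ] t 1.7667 q [-0.7  -0.04  1.92 -0.    1.25 -1.01] open -0.0012104731890668742
```

```bash
python3 - <<'E'
from h import *
c=get_calibration('wrist');p,d=camera('wrist');cv2.imwrite('pics/w1.png',p[:,:,::-1])
W=cloud(p,d,c);m=teal(p)&(d>0);P=W[m]
print(m.sum(),np.percentile(P[:,2],[1,10,50,90,99]))
T=P[(P[:,2]>.066)&(P[:,2]<.09)];print(cv2.minAreaRect(T[:,:2].astype(np.float32)*1000))
E
```

```text
5037 [0.06883001 0.07132819 0.07848171 0.07951074 0.08087262]
((441.6173400878906, -264.1556701660156), (128.0863494873047, 158.11175537109375), 18.262231826782227)
```

View pics/w1.png

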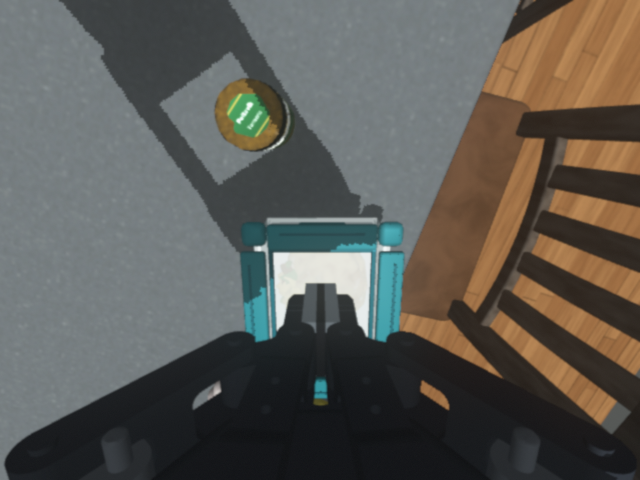

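The wrist view agrees with the fit: the left section is at (322,237) and the spice jar, at (250,115), is clear of it. Next I'll go down to just above the section.

```bash
sed -i 's/^C=.*/C=np.array([.4413,-.2633]);YAW=np.radians(18.4)/' h.py; python3 -c "
from h import *
goto(sec('left'),.084,18.4)"
```

```text
shift [ -1.3   1.2 106.5] turn [-0.0022 -0.001  -0.0004] pos [ 0.4173 -0.1941  0.2045] F [-0.33  0.85 -0.12] t 1.8167 q [-0.69 -0.04  1.93 -0.    1.26 -1.01] open 0.002164515806970861
```

```bash
python3 -m jog '[[[-1.3,1.2,35],[0,0,0],0],[[-1.3,1.2,70],[0,0,0],0],[[-1.3,1.2,90],[0,0,0],0],[[-1.3,1.2,102],[0,0,0],0],[[-1.3,1.2,106],[0,0,0],0],[[-1.3,1.2,106],[0,0,0],0],[[-1.3,1.2,106],[0,0,0],0]]'
python3 -c "
from h import *
goto(sec('left'),.075,18.4)"
```

```text
time_s: 2.4
eef_pos: [0.419, -0.1941, 0.0993]
eef_rot: [-0.001, 0.585, 0.811, -0.001]
wrist_force: [0.5, -0.2, 0.4]
opening: 0.001
shift [-0.7 -0.6 10.3] turn [-0.0017 -0.0005  0.001 ] pos [ 0.419  -0.1941  0.0993] F [ 0.49 -0.18  0.42] t 2.4 q [-0.69  0.13  2.   -0.    1.02 -1.01] open 0.0005122087406967237
```

```bash
python3 -m jog '[[[0,0,2],[0,0,0],0],[[0,0,4],[0,0,0],0],[[0,0,6],[0,0,0],0],[[0,0,7],[0,0,0],0],[[0,0,8],[0,0,0],0],[[0,0,8],[0,0,0],0]]'
```

```text
time_s: 2.9
eef_pos: [0.4191, -0.1943, 0.0918]
eef_rot: [-0.001, 0.585, 0.811, -0.001]
wrist_force: [-1.6, 1.6, 8.3]
opening: -0.0
```

```bash
python3 -m jog '[[[0,0,1],[0,0,0],0],[[0,0,2],[0,0,0],0],[[0,0,3],[0,0,0],0],[[0,0,3.5],[0,0,0],0],[[0,0,3.5],[0,0,0],0]]'
```

```text
time_s: 3.32
eef_pos: [0.419, -0.1943, 0.0881]
eef_rot: [-0.001, 0.585, 0.811, -0.001]
wrist_force: [-0.0, 0.3, 0.1]
opening: 0.001
```

```bash
python3 -c "
from h import *
goto(sec('front'),.11,-71.6)"
```

```text
shift [-72.4 -57.7 -35.8] turn [-1.7000e-03  9.0000e-04  1.5714e+00] pos [ 0.419  -0.1943  0.0881] F [-0.05  0.28  0.14] t 3.3167 q [-0.69  0.15  2.01 -0.    0.99 -1.01] open 0.0013374382468680007
```

```bash
python3 -m jog '[[[0,0,-15],[0,0,0],0],[[0,0,-40],[0,0,0],0],[[0,0,-40],[0,0,0.1],0],[[-10,-8,-40],[0,0,0.2],0],[[-20,-16,-40],[0,0,0.32],0],[[-30,-24,-40],[0,0,0.44],0],[[-40,-32,-40],[0,0,0.56],0],[[-50,-40,-40],[0,0,0.68],0],[[-60,-48,-40],[0,0,0.8],0],[[-72,-58,-40],[0,0,0.92],0],[[-72,-58,-40],[0,0,1.04],0],[[-72,-58,-38],[0,0,1.16],0],[[-72,-58,-34],[0,0,1.28],0],[[-72,-58,-30],[0,0,1.4],0],[[-72,-58,-26],[0,0,1.52],0],[[-72,-58,-22],[0,0,1.571],0],[[-72,-58,-18],[0,0,1.571],0],[[-72,-58,-13],[0,0,1.571],0],[[-72,-58,-12],[0,0,1.571],0],[[-72,-58,-12],[0,0,1.571],0]]'
python3 - <<'E'
from h import *
goto(sec('front'),.075,-71.6)
for n in ('top','scene'):
    p,d=camera(n);c=get_calibration(n);W=cloud(p,d,c);cv2.imwrite(f'pics/{n}1.png',p[:,:,::-1])
    B=(W[...,:2]-C)@np.array([[np.cos(YAW),-np.sin(YAW)],[np.sin(YAW),np.cos(YAW)]])
    m=teal(p)&(d>0)
    for s,(ax,sg,L) in dict(front=(0,-1,.055),back=(0,1,.055),left=(1,1,.07),right=(1,-1,.07)).items():
        k=m&(abs(B[...,ax]*sg-L)<.006)&(abs(B[...,1-ax])<.038)&(W[...,2]>.06)&(W[...,2]<.09)
        print(n,s,k.sum(),np.median(W[k][:,2]) if k.any() else None)
E
```

```text
time_s: 4.98
eef_pos: [0.3865, -0.2807, 0.0996]
eef_rot: [-0.001, 0.987, 0.161, -0.001]
wrist_force: [0.1, 0.3, -0.3]
opening: 0.002
shift [ 0.5  0.8 10.6] turn [-0.0015  0.0021  0.0017] pos [ 0.3865 -0.2807  0.0996] F [ 0.15  0.35 -0.27] t 4.9833 q [-0.88  0.16  1.96 -0.    1.02  0.37] open 0.0021221434618641072
top front 0 None
top back 0 None
top left 124 0.07152229405108274
top right 51 0.07792835992433156
scene front 243 0.0775257452968201
scene back 317 0.07756341682880541
scene left 379 0.07142875942862259
scene right 0 None
```

The left section is shut at 0.0715 m and the others are still up. Now I'll press the front.

```bash
python3 -m jog '[[[0,0,2],[0,0,0],0],[[0,0,4],[0,0,0],0],[[0,0,6],[0,0,0],0],[[0,0,7],[0,0,0],0],[[0,0,8],[0,0,0],0],[[0,0,9],[0,0,0],0],[[0,0,10],[0,0,0],0],[[0,0,11],[0,0,0],0],[[0,0,11.5],[0,0,0],0],[[0,0,11.5],[0,0,0],0]]'
python3 -c "
from h import *
goto(sec('right'),.11,18.4)"
```

```text
time_s: 5.92
eef_pos: [0.3868, -0.281, 0.0885]
eef_rot: [-0.0, 0.987, 0.16, -0.001]
wrist_force: [-0.3, 0.3, 0.3]
opening: 0.001
shift [ 57.2  72.5 -35.6] turn [-1.7000e-03  9.0000e-04 -1.5696e+00] pos [ 0.3868 -0.281   0.0885] F [-0.29  0.32  0.29] t 5.9167 q [-0.88  0.18  1.97 -0.    1.    0.37] open 0.0009059459426024177
```

```bash
python3 -m jog '[[[0,0,-15],[0,0,0],0],[[0,0,-40],[0,0,0],0],[[0,0,-40],[0,0,-0.1],0],[[8,10,-40],[0,0,-0.2],0],[[16,20,-40],[0,0,-0.32],0],[[24,30,-40],[0,0,-0.44],0],[[32,40,-40],[0,0,-0.56],0],[[40,50,-40],[0,0,-0.68],0],[[48,60,-40],[0,0,-0.8],0],[[57,72.5,-40],[0,0,-0.92],0],[[57,72.5,-40],[0,0,-1.04],0],[[57,72.5,-38],[0,0,-1.16],0],[[57,72.5,-34],[0,0,-1.28],0],[[57,72.5,-30],[0,0,-1.4],0],[[57,72.5,-26],[0,0,-1.52],0],[[57,72.5,-22],[0,0,-1.57],0],[[57,72.5,-18],[0,0,-1.57],0],[[57,72.5,-13],[0,0,-1.57],0],[[57,72.5,-12],[0,0,-1.57],0],[[57,72.5,-12],[0,0,-1.57],0]]'
cat >> h.py <<'E'
def check():
  for n in ('top','scene'):
    p,d=camera(n);c=get_calibration(n);W=cloud(p,d,c);cv2.imwrite(f'pics/{n}_last.png',p[:,:,::-1])
    B=(W[...,:2]-C)@np.array([[np.cos(YAW),-np.sin(YAW)],[np.sin(YAW),np.cos(YAW)]])
    m=teal(p)&(d>0)
    T=W[m&(W[...,2]>.066)&(W[...,2]<.09)&(np.abs(B)<.1).all(-1)]; print(cv2.minAreaRect(T[:,:2].astype(np.float32)*1000))
    for s,(ax,sg,L) in dict(front=(0,-1,.055),back=(0,1,.055),left=(1,1,.07),right=(1,-1,.07)).items():
        k=m&(abs(B[...,ax]*sg-L)<.006)&(abs(B[...,1-ax])<.038)&(W[...,2]>.06)&(W[...,2]<.09)
        print(n,s,k.sum(),np.median(W[k][:,2]) if k.any() else None)
E
python3 -c "
from h import *
goto(sec('right'),.075,18.4)
check()"
```

```text
time_s: 7.58
eef_pos: [0.4635, -0.3314, 0.0997]
eef_rot: [-0.001, 0.585, 0.811, -0.0]
wrist_force: [-0.4, 0.2, 0.3]
opening: 0.002
shift [-0.4  0.4 10.7] turn [-0.0021 -0.0016 -0.0008] pos [ 0.4635 -0.3314  0.0997] F [-0.37  0.22  0.34] t 7.5833 q [-0.83  0.34  1.73 -0.    1.07 -1.15] open 0.001520319426954689
((448.07049560546875, -282.4378662109375), (149.37030029296875, 86.56563568115234), 32.059906005859375)
top front 0 None
top back 228 0.0779183563930993
top left 0 None
top right 0 None
((439.979248046875, -262.0343017578125), (130.46072387695312, 159.72413635253906), 18.71776580810547)
scene front 358 0.0715658447198756
scene back 313 0.0774841352764517
scene left 372 0.07152664898505245
scene right 242 0.07761407403054027
```

The front is shut and the box hasn't moved. Next is the right section.

```bash
python3 -m jog '[[[0,0,2],[0,0,0],0],[[0,0,4],[0,0,0],0],[[0,0,6],[0,0,0],0],[[0,0,7],[0,0,0],0],[[0,0,8],[0,0,0],0],[[0,0,9],[0,0,0],0],[[0,0,10],[0,0,0],0],[[0,0,11],[0,0,0],0],[[0,0,11.5],[0,0,0],0],[[0,0,11.5],[0,0,0],0]]'
python3 -c "
from h import *
goto(sec('back'),.11,-71.6)"
```

```text
time_s: 8.52
eef_pos: [0.4639, -0.3317, 0.0888]
eef_rot: [-0.001, 0.585, 0.811, -0.001]
wrist_force: [-0.0, -0.3, 0.7]
opening: -0.002
shift [ 72.1  57.1 -35.3] turn [-1.5000e-03  9.0000e-04  1.5705e+00] pos [ 0.4639 -0.3317  0.0888] F [-0.05 -0.26  0.73] t 8.5167 q [-0.83  0.36  1.73 -0.    1.05 -1.15] open -0.0017048681790062042
```

```bash
python3 -m jog '[[[0,0,-15],[0,0,0],0],[[0,0,-40],[0,0,0],0],[[0,0,-40],[0,0,0.1],0],[[10,8,-40],[0,0,0.2],0],[[20,16,-40],[0,0,0.32],0],[[30,24,-40],[0,0,0.44],0],[[40,32,-40],[0,0,0.56],0],[[50,40,-40],[0,0,0.68],0],[[60,48,-40],[0,0,0.8],0],[[72,57,-40],[0,0,0.92],0],[[72,57,-40],[0,0,1.04],0],[[72,57,-38],[0,0,1.16],0],[[72,57,-34],[0,0,1.28],0],[[72,57,-30],[0,0,1.4],0],[[72,57,-26],[0,0,1.52],0],[[72,57,-22],[0,0,1.571],0],[[72,57,-18],[0,0,1.571],0],[[72,57,-13],[0,0,1.571],0],[[72,57,-12],[0,0,1.571],0],[[72,57,-12],[0,0,1.571],0]]'
python3 -c "
from h import *
goto(sec('back'),.075,-71.6)
check()"
```

```text
time_s: 10.18
eef_pos: [0.495, -0.2452, 0.1001]
eef_rot: [-0.0, 0.987, 0.16, -0.001]
wrist_force: [0.5, -0.1, -0.1]
opening: -0.003
shift [ 0.4  0.2 11.1] turn [-0.0013  0.0021  0.0006] pos [ 0.495  -0.2452  0.1001] F [ 0.53 -0.13 -0.07] t 10.1833 q [-0.67  0.31  1.77 -0.    1.06  0.58] open -0.002621798270211508
((440.6617126464844, -263.84674072265625), (128.48526000976562, 159.1314697265625), 18.333812713623047)
top front 243 0.07179916786503526
top back 38 0.07790442384810958
top left 160 0.07202018813952099
top right 242 0.07179317178089767
((439.80438232421875, -262.73822021484375), (129.92103576660156, 160.23904418945312), 18.802173614501953)
scene front 355 0.0714193236838615
scene back 260 0.07741091499702762
scene left 372 0.07148539174342339
scene right 300 0.07145944821222427
```

```bash
python3 -m jog '[[[0,0,2],[0,0,0],0],[[0,0,4],[0,0,0],0],[[0,0,6],[0,0,0],0],[[0,0,7],[0,0,0],0],[[0,0,8],[0,0,0],0],[[0,0,9],[0,0,0],0],[[0,0,10],[0,0,0],0],[[0,0,11],[0,0,0],0],[[0,0,11.7],[0,0,0],0],[[0,0,11.7],[0,0,0],0]]'
```

```text
time_s: 11.12
eef_pos: [0.4953, -0.2455, 0.089]
eef_rot: [-0.0, 0.987, 0.16, -0.001]
wrist_force: [-0.7, 0.1, 0.9]
opening: 0.0
```

```bash
python3 -m jog '[[[0,0,-15],[0,0,0],0],[[0,0,-50],[0,0,0],0],[[0,0,-90],[0,0,0],0],[[0,0,-130],[0,0,0],0],[[0,0,-150],[0,0,0],0],[[0,0,-150],[0,0,0],0],[[0,0,-150],[0,0,0],0]]'
python3 -c "
from h import *
check()
for n in ('top','scene'):
    p=cv2.imread(f'pics/{n}_last.png');q=cv2.imread(f'pics/{n}0.png')
    cv2.imwrite(f'pics/cmp_{n}.png',np.hstack([cv2.resize(i[150:310,210:430],None,fx=1.8,fy=1.8) for i in (q,p)]))
a=cv2.imread('pics/cmp_top.png');b=cv2.imread('pics/cmp_scene.png');cv2.imwrite('pics/cmp.png',np.vstack([a,b]))
print(get_obs()['wrist_force'])"
```

```text
time_s: 11.7
eef_pos: [0.4962, -0.246, 0.2404]
eef_rot: [0.001, 0.987, 0.16, 0.0]
wrist_force: [0.1, 0.4, -0.9]
opening: 0.004
((441.1299743652344, -263.47149658203125), (129.72470092773438, 159.20960998535156), 18.508865356445312)
top front 246 0.07172690001897264
top back 238 0.07204929194459508
top left 244 0.07183903175546613
top right 239 0.07189825318915943
((440.25958251953125, -262.4214782714844), (130.37835693359375, 161.36837768554688), 18.763774871826172)
scene front 354 0.0716029041167851
scene back 313 0.07143850316612033
scene left 364 0.07148070564922637
scene right 305 0.07143490842904066
[-0.08671207 -0.36807137 -0.44073743]
```

View pics/cmp.png

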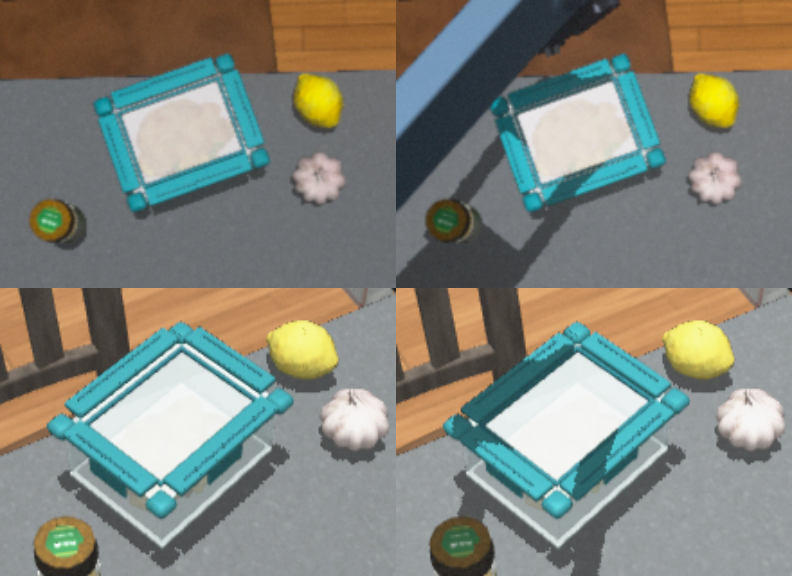

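The before and after views match: all four sections are flush, the box hasn't moved, and the lemon, garlic and spice jar are where they were. The gripper is well clear, so I'll hand in.

```bash
python3 -c "
from bench import *
print(hand_in())"
```

```text
the job is handed in; nothing more can be done
None
```

All four teal rim sections are clicked down flush with the lid's corners, and the job is handed in. I pressed them with the closed fingertips, going round the rim: left, front, right, back. It took about 12 s of the 54 s allowed.

- **Sections shut:** each one dropped to almost no force as it clicked. The last depth check from both the scene and top cameras put all four tops at 71.4–72.0 mm, where 72 mm is shut.
- **Force:** the highest wrist reading I saw was about 8 N. Readings come only at the end of each move, so I did not see the peaks of the last three presses.
- **Nothing moved:** the fitted box centre stayed within about 1 mm and its angle within about 0.3°. The garlic, spice jar and lemon look unmoved in the before-and-after pictures.
- **At hand-in:** the gripper was about 15 cm above the lid and touching nothing.

No check failed. The two cameras placed the box about 1–2 mm apart, which is within the stated calibration error.

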